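# Put the heating blocks away and lock the storage rack

## Robot

A 6-joint arm with a two-finger parallel gripper is mounted at the origin on the work surface. World frame = base frame: x ahead of the robot, y to its left, z up, the work surface at z = 0. Lengths are in m, angles in rad, forces in N, time in s.
With the tool pointing down it reaches from about 0.35 to 0.975 m from the base axis. Payload 4.9 kg.
Tool frame: the origin (TCP) lies on the centre line of the jaws, within the pads' length; the fingertips stand 8 mm ahead of it and the grasp point (between the pads) lies 11 mm behind it; z points along the fingers, y is the direction in which the jaws open and shut (so a half turn about z gives the same grasp; the last joint's range is limited). The gripper opens to 85 mm and grips with 20 to 120 N. Pads are 22 mm wide; open, the fingers measure 114 mm over their backs; the gripper's body (76 mm by 85 mm) begins 54 mm behind the grasp point. The pads swing forward as they close: fully open they stand 13 mm farther back than shut.
Start: joints at [-1.284, 0.053, 1.613, -0, 1.476, -0.119], TCP at [0.247, -0.574, 0.239] pointing down, gripper open.
Joint ranges: [-3.01, 3.01], [-1.01, 2.22], [0.06, 2.58], [-1.02, 4.17], [0.09, 2.62], [-3.14, 3.14]. Speed limits (rad/s): [2.57, 2.57, 3.14, 3.14, 3.14, 3.14].

## Interface

Orientations are given as a rotation vector (axis times angle).
In Python, from station import get_obs, get_image, calibration, finish_job gives the robot as it stands. The module is installed in compiled form; this text tells all that it offers.
- The arm moves only by the shell command python3 -m jog 'ROWS' [FORCE]. ROWS is JSON, a list of rows, each a list of 7 numbers: the shift along the tool's x, y, z in cm, then the turn, a rotation vector about the tool's x, y, z in rad, then the closure in counts, from 0 (fully open) to 255 (shut). In form: [[dx, dy, dz, ax, ay, az, jaw], ...]. A call has 1 to 8 rows; each row is the pose to reach, as a shift and turn from the pose measured when the call began, along the tool's axes at that moment; what a row does not reach only later rows make up. A row lasts 1/12 s, in which the tool goes at most 41.7 mm and 7.16 degrees, less where a joint would pass 70% of its speed; a pose out of reach is approached as far as the arm can. A call with a gripper value outside its range is refused whole. The fingers move at their own pace and stop on an object; FORCE is the grip in N (left out, the last holds). Time passes only in rows, so rows that repeat a pose let the fingers close. It gives the time, the measured TCP pose, the force and the opening at its end, in the units of the state.
- get_obs(): the state, without advancing time (a new reading comes with each control period).
- get_image(name): name is "scene" or "top" or "wrist"; returns the picture (420x560x3 uint8, red, green, blue); there is no depth.
- calibration(name): a dict with "vfov" (degrees; the focal length in pixels is half the picture's height over the tangent of half this angle, whatever the lens; pixels are square), "cx", "cy" (the principal point, pixels), "R" (3x3) and "t" (3): a world point X has camera coordinates R X + t. Camera axes: x right, y down, z forward; pixel columns grow to the right and rows downward; lengths in m; the calibration is good to about 2 mm. A picture is of the moment at which its call begins: read the wrist's pose just before it. calibration takes no time and is no camera call; for the wrist camera it gives the pose at the moment of the call.
- finish_job(): hands the job in, once; it reports no verdict.
The state is a dict: "t": time; "q": joint angles; "dq": joint speeds; "effort": joint torques, N m; "tool_pos": TCP position; "tool_rot": TCP orientation; "contact_force": force on the tool from outside, world axes, zero at the start; "wrist_torque": the same for the moment, N m; "opening": finger opening in m.
Only numpy, scipy, OpenCV 4.12 (cv2) and the standard library are available. Lean on these libraries where they do the work, as an engineer would, in place of code of your own. Each camera call takes 0.05 s, during which the arm holds its last target. There are 200 camera calls.

## Task

Put the two loose aluminium heating blocks back into the storage rack, each flat down in the bay whose label shows its own well pattern, setting them down rather than dropping them. Then fit the grey wing handle fully down onto the square shaft of the rack's keeper bar, and with the handle turn the bar clockwise over the blocks right up to its stop; leave the handle on the shaft. Leave the block already in the rack, the tube rack and the bottle where they are.

Things in the scene. Friction and masses are not known exactly. Their poses are not given: they have to be found in the camera images.
- block_wide: Plain aluminium heating block with two wide wells (31 mm, 39 mm apart) in a row along x in its top; loose on the bench at the start. 84 mm (x) by 44 (y) by 60 high, 0.3 to 0.5 kg. Origin: centre of its underside; z up, x along its length. Goes into its bay either end first.
- block_narrow: Plain aluminium heating block with eight narrow wells (12 mm) in two rows of four along x in its top; loose on the bench at the start. 84 mm (x) by 44 (y) by 60 high, 0.3 to 0.5 kg. Origin: centre of its underside; z up, x along its length. Goes into its bay either end first.
- block_medium: Plain aluminium heating block with three medium wells (20 mm) in a row along x in its top; already home in its own bay; leave it. 84 mm (x) by 44 (y) by 60 high, 0.3 to 0.5 kg. Origin: centre of its underside; z up, x along its length. Goes into its bay either end first.
- bay_wide: Rack bay whose white label shows two wide wells (31 mm, 39 mm apart) in a row along x (dark dots, 0.65 of true size). Pocket 90 (x) by 50 mm (y) inside a rim 8 mm high, 4 thick. Origin: centre of pocket floor, 8 mm above the bench; a block is home with its origin here, x axes parallel. Label 60 by 42 mm lies flat, centred 83 mm towards +x. Bays 75 mm apart along y, in any order.
- bay_narrow: Rack bay whose white label shows eight narrow wells (12 mm) in two rows of four along x (dark dots, 0.65 of true size). Pocket 90 (x) by 50 mm (y) inside a rim 8 mm high, 4 thick. Origin: centre of pocket floor, 8 mm above the bench; a block is home with its origin here, x axes parallel. Label 60 by 42 mm lies flat, centred 83 mm towards +x. Bays 75 mm apart along y, in any order.
- bay_medium: Rack bay whose white label shows three medium wells (20 mm) in a row along x (dark dots, 0.65 of true size). Pocket 90 (x) by 50 mm (y) inside a rim 8 mm high, 4 thick. Origin: centre of pocket floor, 8 mm above the bench; a block is home with its origin here, x axes parallel. Label 60 by 42 mm lies flat, centred 83 mm towards +x. Bays 75 mm apart along y, in any order.
- handle: Loose grey wing handle, upright on its hub, 0.14 kg. Hub 36 by 36 mm, 29 high, with a square bore 22.5 mm wide (sides along x and y), 25 deep, open below, mouth flared 2 mm. Wing to grip above it: 96 mm long (x), 18 thick (y), sides bare from 29 to 61 mm above the underside. Origin: centre of underside; z up. Fits the shaft at any quarter turn.
- shaft (a point): Foot of the upright square drive shaft on the keeper's pivot axis, 82 mm above the bench, on a round collar 48 mm across. The handle is fully on when its origin is here (hub resting on the collar). Shaft 20 mm square, 24 mm tall, top 4 mm tapered by 3 mm a side. x and y parallel to the shaft's sides, turning with the keeper; z up.
- keeper (a joint): Angle (rad) of the flat steel keeper bar, 26 mm wide, reaching 265 mm from the pivot at the +y end of the rack, 73 to 81 mm above the bench (seated blocks reach 68). Grows clockwise seen from above. 0: pointing away from the robot, 1.5 rad short of the row of bays; 1.5: at its stop, over all three bays. Starts at 0.2 to 0.5, stays put; friction 0.06 N m, no spring.
- tube_rack: Bystander: white rack of red-capped tubes, 75 by 135 mm, 96 mm high. Origin: centre of the underside.
- reagent_bottle: Bystander: amber bottle, 72 mm across, 150 mm high. Origin: centre of the underside.
Not all that is in view belongs to the job. What is shaped like the block_wide but orange is not meant.

How it is judged:
By the outcome, as a careful person would: the job done as asked, in the order asked, and still so for the second after the job is handed in, with the robot touching nothing.
It also fails if it takes over 72 s, if anything falls off the work surface, if the arm or the gripper's body presses on something with over 40 N, if the wrist force passes 120 N, or if a joint passes its speed limit or range.

## Working session

There is one attempt and no reset: what is moved stays moved. The work goes in short steps, Python scripts to look and compute and a shell command to move; the robot and the scene stay as the last step left them, time stands still between calls to the robot, and variables do not carry over. Pictures are saved under pics/ and viewed, about 8 in all and at most 12, crops included, and the job is handed in when it is done.

```bash
mkdir -p pics; cat > h.py <<'E'
import numpy as np,cv2
from station import *
from scipy.spatial.transform import Rotation as Ro
def snap(n,f):
    c=calibration(n); im=get_image(n); cv2.imwrite(f'pics/{f}.png',im[:,:,::-1]); np.savez(f'pics/{f}.npz',im=im,**c); return im,c
def load(f):
    d=np.load(f'pics/{f}.npz'); return d['im'],{k:d[k] for k in('vfov','cx','cy','R','t')}
def ray(c,u,v,z):
    f=210/np.tan(np.radians(c['vfov'])/2)
    d=c['R'].T@np.array([(u-c['cx'])/f,(v-c['cy'])/f,1.]); o=-c['R'].T@c['t']
    return o+d*(z-o[2])/d[2]
def proj(c,X):
    f=210/np.tan(np.radians(c['vfov'])/2)
    p=c['R']@np.asarray(X,float)+c['t']; return np.array([p[0]/p[2]*f+c['cx'],p[1]/p[2]*f+c['cy']])
E
python3 - <<'E'
from h import *
for n in('top','scene'):
    im,c=snap(n,n+'0'); print(n,c['vfov'],-c['R'].T@c['t'],c['R'].round(3).tolist())
print(get_obs())
E
```

```text
top 48.15953563838656 [0.42867095 0.01750076 1.08118456] [[0.007, -1.0, -0.03], [-0.997, -0.005, -0.079], [0.079, 0.03, -0.996]]
scene 53.607183093300684 [1.33119658 0.29136718 0.76516457] [[-0.275, 0.962, -0.009], [0.594, 0.162, -0.788], [-0.756, -0.222, -0.616]]
{'t': 0.1, 'q': array([-1.28397549e+00,  5.33486587e-02,  1.61417363e+00,  1.59325319e-05,
        1.47597231e+00, -1.19008122e-01]), 'dq': array([-7.70323436e-04, -1.28647158e-03, -3.15061348e-05, -1.40962182e-03,
        2.16550233e-04, -1.91388368e-04]), 'effort': array([-8.70412950e-04, -3.94903386e+01, -3.71364784e+01, -1.14546169e-04,
        3.89299414e-03, -1.46618640e-05]), 'tool_pos': array([ 0.24658144, -0.57370558,  0.23813997]), 'tool_rot': array([-3.07528066e+00, -6.32724496e-01,  2.25420717e-04]), 'contact_force': array([-0.38041057,  0.96522492,  0.15703319]), 'wrist_torque': array([ 0.01729815,  0.01745099, -0.01918031]), 'opening': 0.0853916739770943}
```

View pics/top0.png

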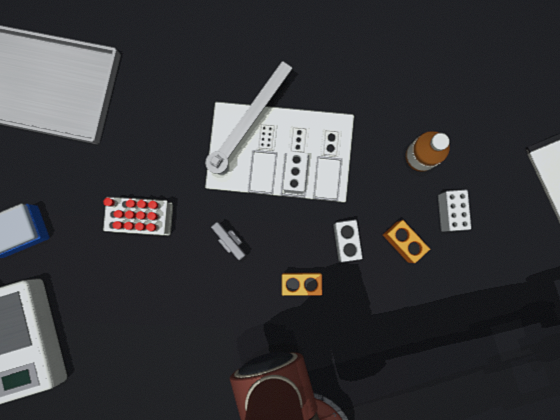

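View pics/scene0.png

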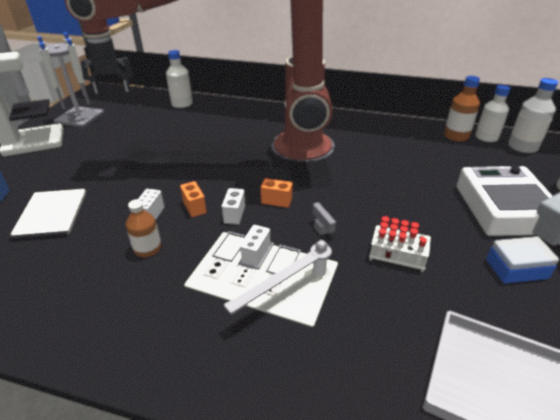

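The rack stands in the top view at (280,150). Its bays from left to right are narrow, medium (occupied) and wide. The pivot is at (217,161). The wide block is at (348,240), the narrow block at (455,210) and the handle at (228,240). The orange blocks are decoys.

```bash
python3 - <<'E'
from h import *
im,c=load('top0'); g=cv2.cvtColor(im,cv2.COLOR_RGB2GRAY)
def dots(x0,y0,x1,y1,z,thr=110,k=6):
    r=cv2.resize(g[y0:y1,x0:x1],None,fx=k,fy=k,interpolation=cv2.INTER_CUBIC)
    m=(r<thr).astype(np.uint8)
    n,l,s,ce=cv2.connectedComponentsWithStats(m)
    out=[]
    for i in range(1,n):
        a=s[i,4]/k/k
        if s[i,0]>0 and s[i,1]>0 and s[i,0]+s[i,2]<m.shape[1] and s[i,1]+s[i,3]<m.shape[0] and a>2:
            u,v=(ce[i]+.5)/k-.5+[x0,y0]; p=ray(c,u,v,z); out.append(p[:2]); print('  ',round(u,1),round(v,1),round(a,1),p[:2].round(4))
    return np.array(out)
for nm,a in dict(wide=(334,220,363,262,.06),nar=(438,190,472,233,.06),med=(284,152,310,195,.068),lw=(323,130,342,156,.009),lm=(291,127,308,154,.009),ln=(259,124,277,152,.009)).items():
    print(nm); o=dots(*a)
    if len(o)>1:
        ctr=o.mean(0); U,S,V=np.linalg.svd(o-ctr); print(nm,ctr.round(4),'ang',np.arctan2(V[0,1],V[0,0]).round(3),'spread',S.round(4))
big=cv2.resize(im[55:270,190:370],None,fx=3.3,fy=2.75 if 0 else 3.3*.85,interpolation=cv2.INTER_CUBIC)
s=im[50:270,195:365]; cv2.imwrite('pics/c1.png',cv2.resize(s,None,fx=2.7,fy=2.7,interpolation=cv2.INTER_CUBIC)[:,:,::-1])
E
```

```text
wide
   346.9 231.6 134.1 [ 0.4705 -0.0963]
   349.5 249.5 134.9 [ 0.432  -0.1019]
wide [ 0.4513 -0.0991] ang -2.998 spread [0.0275 0.    ]
nar
   461.7 195.9 13.0 [ 0.5492 -0.344 ]
   451.4 196.6 12.1 [ 0.5476 -0.3217]
   462.5 205.0 13.6 [ 0.5294 -0.3451]
   452.2 205.8 12.6 [ 0.5278 -0.3231]
   463.4 214.2 13.9 [ 0.5097 -0.3466]
   453.0 215.0 12.8 [ 0.5077 -0.3245]
   464.2 223.6 13.4 [ 0.4893 -0.3479]
   454.0 224.2 13.5 [ 0.488 -0.326]
nar [ 0.5186 -0.3349] ang -3.075 spread [0.0631 0.0312]
med
   296.1 159.1 47.7 [0.6278 0.0144]
   306.6 172.1 29.6 [ 0.5992 -0.0086]
   294.9 170.9 48.9 [0.6016 0.0169]
   293.6 183.0 49.0 [0.5751 0.0195]
   293.2 191.4 23.7 [0.5567 0.0204]
med [0.5921 0.0125] ang 2.966 spread [0.055  0.0224]
lw
   331.1 137.0 45.7 [ 0.6911 -0.0664]
   330.1 147.8 46.8 [ 0.6659 -0.0642]
lw [ 0.6785 -0.0653] ang 3.054 spread [0.0179 0.    ]
lm
   298.8 132.0 15.9 [0.703  0.0082]
   298.1 139.3 16.1 [0.6857 0.0097]
   297.4 146.7 15.6 [0.6684 0.0114]
lm [0.6857 0.0097] ang 3.05 spread [0.0245 0.0001]
ln
   263.7 127.7 3.8 [0.7132 0.0899]
   269.8 128.3 3.8 [0.7117 0.0755]
   263.2 133.1 4.2 [0.7003 0.091 ]
   269.3 133.8 3.5 [0.6987 0.0767]
   262.5 138.7 3.8 [0.6871 0.0923]
   268.7 139.2 4.1 [0.6858 0.078 ]
   261.9 144.1 3.4 [0.6744 0.0935]
   268.0 144.8 4.1 [0.6728 0.0794]
ln [0.693  0.0845] ang 3.048 spread [0.0411 0.0203]
```

View pics/c1.png

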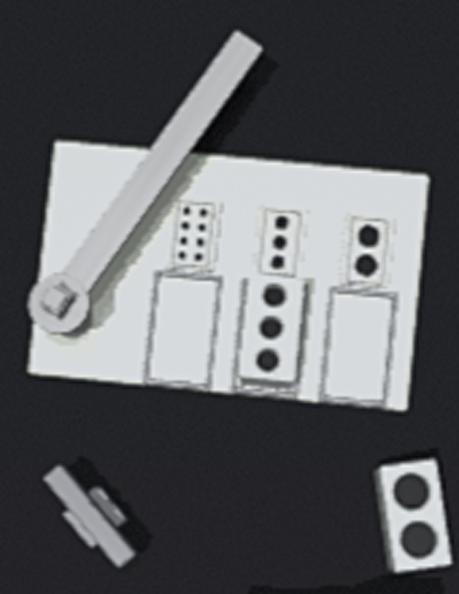

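Measured values pass the checks: bay pitch is 75 mm, the wide block's wells are 39 mm apart, and the medium block agrees with its label to about 2 mm. I'll work out the remaining positions and the first move.

```bash
cat >> h.py <<'E'
def go(*tg):
    "targets (x,y,z,yaw): rows (cm, rad) from the present pose; yaw = direction of tool x (mod pi, nearest)"
    o=get_obs(); R0=Ro.from_rotvec(o['tool_rot']); p0=o['tool_pos']
    y0=R0.apply([1,0,0]); y0=np.arctan2(y0[1],y0[0])
    print('t',round(o['t'],2),'pos',p0.round(4),'yaw',y0.round(3),'open',round(o['opening'],4),'F',o['contact_force'].round(1),'q6',o['q'][5].round(2))
    for x,y,z,w in tg:
        w=y0+(w-y0+np.pi/2)%np.pi-np.pi/2
        Rt=Ro.from_euler('z',w)*Ro.from_rotvec([np.pi,0,0])
        d=R0.inv().apply(np.array([x,y,z])-p0)*100; a=(R0.inv()*Rt).as_rotvec()
        print('  row',d.round(2).tolist(),a.round(3).tolist(),'n>=%.1f'%max(np.linalg.norm(d)/4.17,np.linalg.norm(a)/.125))
E
python3 - <<'E'
from h import *
im,c=load('top0')
for n,(u,v,z) in dict(pivot=(215.4,160.4,.106),bartip=(286.9,64.8,.081),h1=(216.1,224.8,.061),h2=(240.6,257.4,.061),bottle=(440,141,.15),rk=(137,216,.09)).items(): print(n,ray(c,u,v,z).round(4))
go((.5186,-.3349,.2,.067),(.5186,-.3349,.03,.067))
E
```

```text
pivot [0.6172 0.1847 0.106 ]
bartip [0.8342 0.0355 0.081 ]
h1 [0.4836 0.1882 0.061 ]
h2 [0.4131 0.1336 0.061 ]
bottle [ 0.6486 -0.2718  0.15  ]
rk [0.4998 0.3534 0.09  ]
t 0.1 pos [ 0.2466 -0.5737  0.2381] yaw 0.406 open 0.0854 F [-0.4  1.   0.2] q6 -0.12
  row [34.42, -11.19, 3.84] [-0.002, 0.0, 0.339] n>=8.7
  row [34.41, -11.16, 20.84] [-0.002, 0.0, 0.339] n>=10.0
```

```bash
python3 -m jog '[[4,-1.3,0.5,0,0,0.04,0],[8,-2.6,1,0,0,0.08,0],[12,-4,1.5,0,0,0.12,0],[16,-5.2,2,0,0,0.16,0],[20,-6.5,2.3,0,0,0.2,0],[24,-7.8,2.7,0,0,0.24,0],[28,-9.1,3.2,0,0,0.28,0],[32,-10.4,3.6,0,0,0.32,0]]' 60
python3 -m jog '[[2.42,-0.8,0.2,0,0,0.02,60],[2.42,-0.8,0.2,0,0,0.02,60],[2.42,-0.8,0.2,0,0,0.02,60]]'
python3 - <<'E'
from h import *
go((.5186,-.3349,.2,.067),(.5186,-.3349,.03,.067))
im,c=snap('wrist','w1'); print(c['vfov'],(-c['R'].T@c['t']).round(3)); print(proj(c,(.5186,-.3349,.06)))
E
```

```text
t: 0.77
tool_pos: [0.4963, -0.3535, 0.2022]
tool_rot: [-3.136, -0.131, 0.002]
contact_force: [0.3, -0.4, -0.0]
opening: 0.0856
t: 1.02
tool_pos: [0.5204, -0.3422, 0.1992]
tool_rot: [-3.137, -0.105, 0.004]
contact_force: [0.4, 0.1, -0.2]
opening: 0.0655
t 1.02 pos [ 0.5204 -0.3422  0.1992] yaw 0.067 open 0.0655 F [ 0.4  0.1 -0.2] q6 0.8
  row [-0.13, -0.74, -0.08] [-0.003, 0.002, -0.0] n>=0.2
  row [-0.09, -0.68, 16.92] [-0.003, 0.002, -0.0] n>=4.1
68.85940807189395 [ 0.598 -0.336  0.334]
[277.7842219  198.85598724]
```

View pics/w1.png

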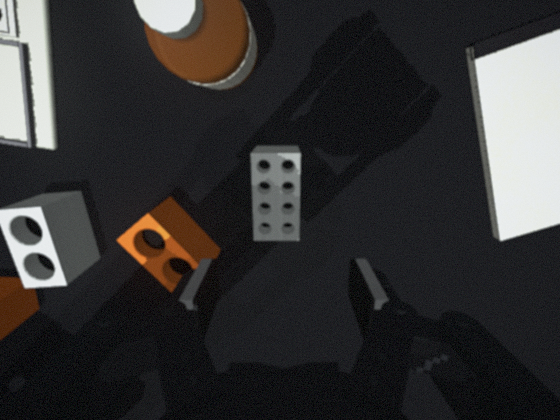

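The wrist view shows the narrow block's wells centred on about (275.8,196). That is close to the predicted (278,199), and the block lies square to the jaws. I'll refine, then grasp.

```bash
cat >> h.py <<'E'
def dots(im,c,box,z,thr,amin=8,k=4):
    g=cv2.cvtColor(im,cv2.COLOR_RGB2GRAY); x0,y0,x1,y1=box
    r=cv2.resize(g[y0:y1,x0:x1],None,fx=k,fy=k,interpolation=cv2.INTER_CUBIC); m=(r<thr).astype(np.uint8)
    n,l,s,ce=cv2.connectedComponentsWithStats(m); P=[]
    for i in range(1,n):
        if s[i,0]>0 and s[i,1]>0 and s[i,0]+s[i,2]<m.shape[1] and s[i,1]+s[i,3]<m.shape[0] and s[i,4]/k/k>amin:
            # rim of the well: box centre of the dark ellipse
            u,v=(ce[i]+.5)/k-.5+[x0,y0]; P.append(ray(c,u,v,z)[:2])
    P=np.array(P); ctr=P.mean(0); U,S,V=np.linalg.svd(P-ctr); v=V[0]*np.sign(V[0,0])
    print(len(P),'dots; centre',ctr.round(4),'ang',np.arctan2(v[1],v[0]).round(3),'S',S.round(4)); return ctr,np.arctan2(v[1],v[0])
E
python3 - <<'E'
from h import *
im,c=load('w1')
for th in(60,80,95): p,a=dots(im,c,(253,152,298,240),.06,th)
go((*p,.03,a))
print(ray(c,252,196,.06),ray(c,299.5,196,.06), ray(c,276,150,.06),ray(c,276,241,.06))
E
```

```text
8 dots; centre [ 0.5217 -0.3329] ang 0.07 S [0.061  0.0301]
8 dots; centre [ 0.5214 -0.3329] ang 0.071 S [0.0611 0.0302]
8 dots; centre [ 0.5197 -0.3329] ang 0.069 S [0.063  0.0309]
t 1.07 pos [ 0.5197 -0.3431  0.1995] yaw 0.065 open 0.0651 F [ 0.1  0.4 -0.1] q6 0.8
  row [0.11, -0.97, 16.96] [-0.003, 0.002, -0.004] n>=4.1
[ 0.51973222 -0.31089604  0.06      ] [ 0.52270511 -0.3547967   0.06      ] [ 0.56332455 -0.33057721  0.06      ] [ 0.47596153 -0.33577746  0.06      ]
```

```bash
python3 -m jog '[[0,-1,4,0,0,0,60],[0,-1,8,0,0,0,60],[0,-1,12,0,0,0,60],[0,-1,15,0,0,0,60],[0,-1,17,0,0,0,60],[0,-1,17,0,0,0,60]]'
python3 -c "
from h import *
go((.520,-.333,.03,.069))"
```

```text
t: 1.57
tool_pos: [0.5138, -0.331, 0.0235]
tool_rot: [-3.13, -0.098, 0.017]
contact_force: [-1.2, 0.0, -0.8]
opening: 0.0651
t 1.57 pos [ 0.5138 -0.331   0.0235] yaw 0.063 open 0.0651 F [-1.2  0.  -0.8] q6 0.81
  row [0.6, 0.23, -0.66] [-0.01, 0.01, -0.006] n>=0.2
```

```bash
python3 -m jog '[[0.6,0.2,-0.6,-0.01,0.01,0,60],[0.6,0.2,-0.6,-0.01,0.01,0,60],[0.6,0.2,-0.6,-0.01,0.01,0,150],[0.6,0.2,-0.6,-0.01,0.01,0,150],[0.6,0.2,-0.6,-0.01,0.01,0,150],[0.6,0.2,-0.6,-0.01,0.01,0,150]]' 60
python3 -c "
from h import *
go((.520,-.333,.03,.069),(.520,-.333,.19,.069))"
```

```text
t: 2.07
tool_pos: [0.5215, -0.3343, 0.0324]
tool_rot: [3.136, 0.099, 0.005]
contact_force: [-1.0, -2.4, 6.7]
opening: 0.0433
t 2.07 pos [ 0.5215 -0.3343  0.0324] yaw 0.063 open 0.0433 F [-1.  -2.4  6.7] q6 0.82
  row [-0.14, -0.14, 0.24] [0.004, -0.003, -0.006] n>=0.1
  row [-0.1, -0.08, -15.76] [0.004, -0.003, -0.006] n>=3.8
```

```bash
python3 -m jog '[[0,0,-2,0,0,0,150],[-0.5,0,-5,0,0,0,150],[-1,-2,-9,0,0,0,150],[-2,-5,-12,0,0,0,150],[-2.5,-8,-14,0,0,0,150],[-3,-12,-15,0,0,0,150],[-3,-14,-15,0,0,0.05,150],[-3,-15,-15,0,0,0.08,150]]'
python3 -c "
from h import *
go((.6104,.0924,.18,-.095))"
```

```text
t: 2.73
tool_pos: [0.481, -0.183, 0.1821]
tool_rot: [3.139, -0.026, 0.006]
contact_force: [-0.2, -0.7, -5.9]
opening: 0.0433
t 2.73 pos [ 0.481  -0.183   0.1821] yaw -0.017 open 0.0433 F [-0.2 -0.7 -5.9] q6 1.08
  row [12.48, -27.75, 0.18] [0.002, -0.004, 0.078] n>=7.3
```

```bash
python3 -m jog '[[1,-3,0,0,0,0.02,150],[3,-7,0,0,0,0.03,150],[5,-11,0,0,0,0.05,150],[7,-15,0,0,0,0.07,150],[9,-19,0,0,0,0.08,150],[10.8,-23,0.1,0,0,0.08,150],[12,-26,0.2,0,0,0.08,150],[12.5,-27.75,0.2,0,0,0.08,150]]'
python3 -m jog '[[0,0,0,0,0,0,150]]'
python3 - <<'E'
from h import *
go((.6104,.0924,.18,-.095))
im,c=snap('wrist','w2')
E
```

```text
t: 3.4
tool_pos: [0.6107, 0.0965, 0.1786]
tool_rot: [3.137, -0.148, 0.003]
contact_force: [-0.4, -0.7, -4.0]
opening: 0.0434
t: 3.48
tool_pos: [0.6108, 0.1008, 0.1775]
tool_rot: [-3.137, 0.14, -0.001]
contact_force: [-0.6, -1.2, -4.4]
opening: 0.0431
t 3.48 pos [0.6108 0.1008 0.1775] yaw -0.089 open 0.0431 F [-0.6 -1.2 -4.4] q6 1.7
  row [0.04, 0.84, -0.25] [-0.001, -0.001, 0.006] n>=0.2
```

View pics/w2.png

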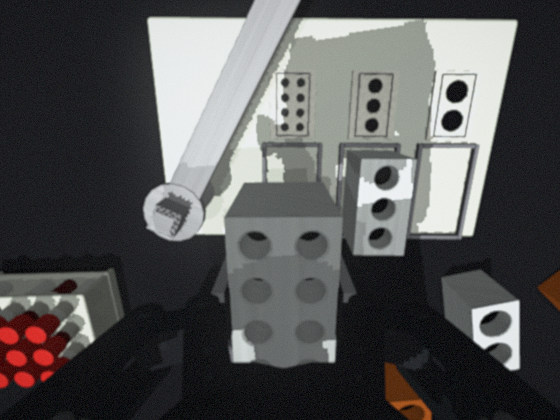

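The block is held level, and the narrow bay's rim is at u 263–322, v 143. The label dots are at (293,106). The shaft is at (172,212) and the wide bay's rim at u 416–478. I'll refine the bays and the shaft from this closer view.

```bash
python3 - <<'E'
from h import *
im,c=load('w2')
C={}
for n,b in dict(n=(277,75,308,134),m=(360,75,391,134),w=(441,75,472,134)).items():
    p,a=dots(im,c,b,.009,75,5); C[n]=p
d=C['n']-C['w']; psi=np.arctan2(-d[0],d[1]); ex=np.array([np.cos(psi),np.sin(psi)]); print('psi',psi,np.linalg.norm(d))
for n in C: print('bay',n,(C[n]-.083*ex).round(4))
# narrow rim: outer/inner edge lines via profile
g=cv2.cvtColor(im,cv2.COLOR_RGB2GRAY).astype(int)
print('col profile row165',g[165,255:335].tolist()); print('row profile col295',g[136:160,295].tolist())
# block in hand
for th in(55,75): dots(im,c,(232,222,334,352),get_obs()['tool_pos'][2]-.0324+.06,th,60)
print(ray(c,172,212,.106))
go((.6104,.0924,.18,-.095))
E
```

```text
8 dots; centre [0.6919 0.087 ] ang -0.098 S [0.0416 0.0201]
3 dots; centre [0.6847 0.0116] ang -0.094 S [0.0247 0.    ]
2 dots; centre [ 0.6776 -0.064 ] ang -0.095 S [0.0182 0.    ]
psi -0.09492771652721184 0.1516042353417939
bay n [0.6093 0.0948]
bay m [0.6021 0.0195]
bay w [ 0.5949 -0.0561]
col profile row165 [226, 226, 226, 226, 228, 225, 210, 166, 145, 133, 112, 117, 169, 217, 229, 226, 228, 225, 226, 227, 225, 226, 226, 226, 227, 227, 227, 221, 199, 153, 125, 124, 125, 124, 126, 129, 124, 127, 123, 125, 125, 123, 128, 126, 127, 124, 125, 129, 124, 122, 125, 122, 123, 125, 129, 124, 126, 119, 125, 139, 147, 129, 99, 86, 97, 101, 121, 150, 159, 162, 159, 156, 157, 155, 160, 158, 160, 158, 157, 160]
row profile col295 [134, 143, 135, 129, 126, 119, 97, 80, 77, 79, 84, 105, 120, 124, 127, 125, 127, 125, 122, 125, 126, 124, 126, 127]
2 dots; centre [0.6423 0.0998] ang 1.485 S [0.0143 0.    ]
2 dots; centre [0.6423 0.0998] ang 1.484 S [0.0143 0.    ]
[0.62634581 0.18046314 0.106     ]
t 3.53 pos [0.61   0.0994 0.1769] yaw -0.09 open 0.0432 F [-0.9  0.1 -5.3] q6 1.7
  row [0.11, 0.7, -0.31] [0.0, 0.001, 0.005] n>=0.2
```

```bash
python3 -m jog '[[0.1,0.6,2,0,0,0.005,150],[0.15,0.6,5,0,0,0.005,150],[0.15,0.6,7.5,0,0,0.005,150],[0.15,0.6,8.7,0,0,0.005,150],[0.15,0.6,8.7,0,0,0.005,150],[0.15,0.6,8.7,0,0,0.005,150]]'
python3 - <<'E'
from h import *
go((.6115,.0935,.09,-.095))
im,c=snap('wrist','w3')
E
```

```text
t: 4.03
tool_pos: [0.6102, 0.0926, 0.0894]
tool_rot: [3.138, -0.15, -0.004]
contact_force: [0.2, 0.3, -4.4]
opening: 0.0431
t 4.03 pos [0.6102 0.0926 0.0894] yaw -0.096 open 0.0431 F [ 0.2  0.3 -4.4] q6 1.7
  row [0.13, -0.1, -0.06] [0.0, 0.002, -0.001] n>=0.0
```

View pics/w3.png

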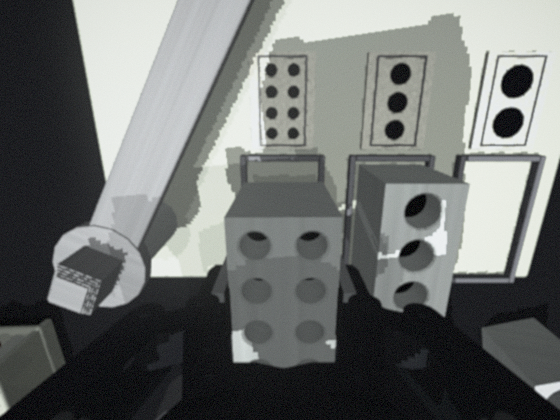

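The held block's lower far edge is at about u 238–328, v 182, in front of the bay rim at u 242–325, v 156. I'll compare their midpoints at their own heights.

```bash
python3 - <<'E'
from h import *
im,c=load('w3'); g=cv2.cvtColor(im,cv2.COLOR_RGB2GRAY).astype(int)
for r in(168,172,176): print(r,'L',g[r,234:252].tolist(),'R',g[r,316:332].tolist())
for r in(186,190): print(r,'L',g[r,228:246].tolist(),'R',g[r,320:338].tolist())
print('v',g[150:190,285].tolist())
psi=-.095; ex=np.array([np.cos(psi),np.sin(psi)]); ey=np.array([-ex[1],ex[0]])
for n,(u,v,z) in dict(rimL=(241.5,172,.016),rimR=(326,172,.016),rimF=(285,155,.016),blkL=(238,182,.057),blkR=(328,182,.057),medTL=(383,183,.068),medTR=(468,183,.068)).items():
    p=ray(c,u,v,z)[:2]; print(n,p.round(4),'rack frame',(p@ex).round(4),(p@ey).round(4))
for n,b in dict(n=(262,60,305,142),m=(378,60,424,142),w=(492,60,536,140)).items():
    p,a=dots(im,c,b,.009,75,5); print(n,p@ex-.083,p@ey)
print('tool',np.array([.6102,.0926])@ex,np.array([.6102,.0926])@ey)
E
```

```text
168 L [131, 126, 127, 130, 123, 116, 97, 78, 82, 83, 79, 70, 75, 99, 122, 127, 126, 129] R [124, 106, 77, 66, 70, 71, 71, 73, 90, 122, 136, 150, 158, 159, 157, 156]
172 L [125, 126, 129, 127, 127, 121, 101, 87, 72, 78, 77, 69, 76, 104, 123, 125, 128, 127] R [121, 103, 74, 66, 73, 73, 72, 81, 94, 117, 123, 128, 127, 139, 151, 157]
176 L [128, 130, 126, 125, 129, 123, 107, 89, 77, 82, 78, 72, 76, 93, 121, 129, 128, 127] R [116, 100, 73, 67, 66, 74, 68, 69, 98, 116, 121, 125, 122, 124, 128, 139]
186 L [222, 225, 200, 151, 127, 127, 131, 130, 126, 127, 129, 124, 120, 98, 93, 93, 95, 95] R [89, 87, 87, 85, 92, 105, 120, 126, 124, 121, 123, 125, 125, 121, 125, 132, 142, 155]
190 L [220, 223, 211, 180, 143, 126, 129, 127, 128, 124, 119, 109, 103, 92, 94, 92, 92, 96] R [86, 87, 91, 87, 89, 89, 96, 101, 116, 126, 120, 126, 127, 123, 123, 125, 136, 154]
v [157, 158, 151, 132, 102, 79, 84, 97, 85, 78, 79, 93, 114, 121, 125, 123, 123, 125, 124, 123, 123, 126, 126, 123, 115, 106, 103, 106, 109, 105, 103, 101, 94, 96, 88, 92, 87, 85, 87, 93]
rimL [0.6494 0.1193] rack frame 0.6352 0.1803
rimR [0.6439 0.0615] rack frame 0.6351 0.1223
rimF [0.6581 0.0885] rack frame 0.6468 0.1505
blkL [0.6515 0.1156] rack frame 0.6376 0.1769
blkR [0.6467 0.0657] rack frame 0.6375 0.1268
medTL [0.6461 0.0387] rack frame 0.6395 0.0998
medTR [ 0.6419 -0.0054] rack frame 0.6395 0.0555
8 dots; centre [0.692  0.0872] ang -0.098 S [0.0418 0.0205]
n 0.5975678089511013 0.15243988675858205
3 dots; centre [0.6847 0.0114] ang -0.096 S [0.0247 0.    ]
m 0.5975663476110437 0.07626747853683152
2 dots; centre [ 0.6776 -0.0646] ang -0.095 S [0.0183 0.    ]
w 0.5976181923398421 1.071950813326875e-05
tool 0.5986647689436906 0.15006430096994258
```

```bash
python3 -m jog '[[-0.1,0.05,1.2,0,0,0,150],[-0.1,0.05,2.4,0,0,0,150],[-0.1,0.05,3.4,0,0,0,150],[-0.1,0.05,4,0,0,0,150],[-0.1,0.05,4.3,0,0,0,150],[-0.1,0.05,4.3,0,0,0,150]]'
python3 -m jog '[[0,0,0.15,0,0,0,150],[0,0,0.3,0,0,0,150],[0,0,0.3,0,0,0,150]]'
python3 -c "
from h import *
go((.6102,.0926,.0404,-.095))"
```

```text
t: 4.58
tool_pos: [0.6095, 0.0924, 0.0466]
tool_rot: [3.138, -0.15, -0.003]
contact_force: [-1.5, -0.2, -4.5]
opening: 0.0433
t: 4.83
tool_pos: [0.6096, 0.0924, 0.0435]
tool_rot: [3.138, -0.15, -0.003]
contact_force: [-0.3, 0.2, -4.9]
opening: 0.043
t 4.83 pos [0.6096 0.0924 0.0435] yaw -0.095 open 0.043 F [-0.3  0.2 -4.9] q6 1.7
  row [0.06, -0.02, 0.31] [0.0, 0.002, -0.0] n>=0.1
```

```bash
python3 -m jog '[[0,0,0.1,0,0,0,150],[0,0,0.2,0,0,0,150],[0,0,0.3,0,0,0,150],[0,0,0.35,0,0,0,150],[0,0,0.35,0,0,0,150]]'
```

```text
t: 5.25
tool_pos: [0.6097, 0.0924, 0.0406]
tool_rot: [3.138, -0.15, -0.002]
contact_force: [-0.8, 0.0, -1.6]
opening: 0.0432
```

```bash
python3 -m jog '[[0,0,0.1,0,0,0,150],[0,0,0.1,0,0,0,80],[0,0,0.1,0,0,0,80],[0,0,0.1,0,0,0,80]]'
python3 -m jog '[[0,0,-1.5,0,0,0,80],[0,0,-4,0,0,0,80],[0,0,-8,0,0,0,80],[0,0,-12,0,0,0,60],[0,0,-13,0,0,0,60],[0,0,-13,0,0,0,60]]'
python3 - <<'E'
from h import *
im,c=snap('wrist','w4')
go((.4513,-.0991,.17,.144))
E
```

```text
t: 5.58
tool_pos: [0.6105, 0.0925, 0.0402]
tool_rot: [3.138, -0.15, 0.001]
contact_force: [0.3, 0.2, 0.6]
opening: 0.0586
t: 6.08
tool_pos: [0.6141, 0.0926, 0.1779]
tool_rot: [-3.137, 0.149, -0.02]
contact_force: [0.0, -0.1, -0.3]
opening: 0.0656
t 6.13 pos [0.6124 0.0926 0.1743] yaw -0.095 open 0.0656 F [ 0.  -0.9 -0.7] q6 1.7
  row [-14.22, 20.61, 0.31] [0.0, -0.007, -0.239] n>=6.0
```

View pics/w4.png

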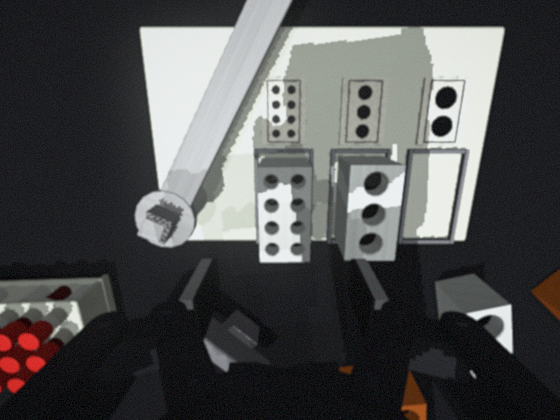

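The narrow block is seated square in its bay, with its top in line with the medium block. Next is the wide block.

```bash
python3 -m jog '[[-2,3,0,0,0,-0.04,60],[-4.5,6.5,0,0,0,-0.08,60],[-7,10,0.1,0,0,-0.12,60],[-9.5,13.5,0.2,0,0,-0.16,60],[-11.8,17,0.3,0,0,-0.2,60],[-13.5,19.6,0.3,0,0,-0.23,60],[-14.2,20.6,0.3,0,0,-0.24,60],[-14.2,20.6,0.3,0,0,-0.24,60]]'
python3 -m jog '[[0,0,0,0,0,0,60],[0,0,0,0,0,0,60]]'
python3 - <<'E'
from h import *
im,c=snap('wrist','w5')
print(proj(c,(.4513,-.0991,.06)), proj(c,(.4705,-.0963,.06)),proj(c,(.432,-.1019,.06)))
go((.4513,-.0991,.03,.144))
g=cv2.cvtColor(im,cv2.COLOR_RGB2GRAY)
m=(g>140).astype(np.uint8); n,l,s,ce=cv2.connectedComponentsWithStats(m)
for i in range(1,n):
    if s[i,4]>300:
        pts=np.argwhere(l==i)[:,::-1].astype(np.float32); print(s[i],cv2.minAreaRect(pts))
E
```

```text
t: 6.8
tool_pos: [0.449, -0.1004, 0.1682]
tool_rot: [-3.133, -0.221, -0.007]
contact_force: [0.1, 0.4, 1.1]
opening: 0.0655
t: 6.97
tool_pos: [0.4485, -0.0998, 0.167]
tool_rot: [-3.132, -0.221, -0.004]
contact_force: [0.1, -0.4, -0.6]
opening: 0.0652
[285.37761593 205.58614849] [285.33094363 182.57588736] [285.40530575 227.65978949]
t 7.02 pos [ 0.4489 -0.0996  0.1673] yaw 0.142 open 0.0652 F [-0.4  0.6  0.3] q6 1.05
  row [0.2, -0.0, 13.73] [-0.001, -0.003, -0.002] n>=3.3
[  0   0  51  26 884] ((25.0, 12.5), (25.0, 50.0), 90.0)
[  96    0   71   42 1784] ((131.0, 20.5), (41.0, 70.0), 90.0)
[ 193    0  125   93 8721] ((252.278076171875, 34.294952392578125), (111.45537567138672, 95.94005584716797), 12.994616508483887)
[129  41  64  25 519] ((160.1632537841797, 52.83888244628906), (63.28330993652344, 19.189468383789062), 5.013113975524902)
[ 256  154   55   54 1263] ((283.0, 180.49998474121094), (53.99999237060547, 52.99999237060547), 0.0)
[ 401  180   77   96 2149] ((434.4117126464844, 228.2485809326172), (80.65567779541016, 55.59590530395508), 61.189208984375)
[ 110  263   75   46 1414] ((144.847412109375, 287.5908203125), (74.53768157958984, 41.689964294433594), 6.115502834320068)
```

View pics/w5.png

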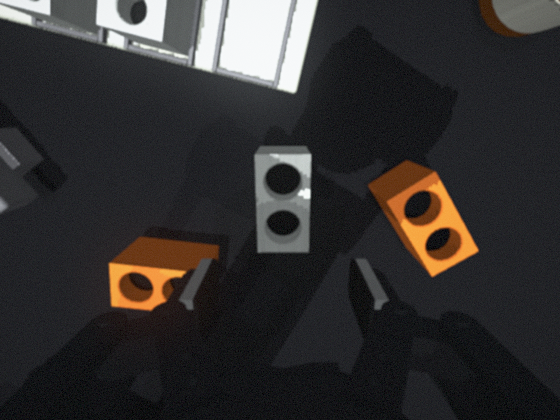

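The wide block is square to the jaws. Its top face spans about u 255–311, v 153–252, and the orange block at lower left is clear of the fingers.

```bash
python3 - <<'E'
from h import *
im,c=load('w5')
p,a=dots(im,c,(258,156,308,248),.06,60,80)
P=np.array([ray(c,u,v,.06) for u,v in((255.5,202),(310.5,202),(283,153.5),(283,252.5))]); print(P.round(4).tolist(),np.linalg.norm(P[0]-P[1]),np.linalg.norm(P[2]-P[3]))
q=(P[:2].mean(0)+P[2:].mean(0))/2
go((*p,.031,a),(*P[2:].mean(0)[:2],.031,.143))
E
```

```text
2 dots; centre [ 0.4548 -0.0963] ang 0.144 S [0.0265 0.    ]
[[0.4509, -0.0743, 0.06], [0.4573, -0.1191, 0.06], [0.4933, -0.0912, 0.06], [0.4089, -0.1031, 0.06]] 0.04523323980958491 0.08523544069537392
t 7.02 pos [ 0.4489 -0.0996  0.1673] yaw 0.142 open 0.0652 F [-0.4  0.6  0.3] q6 1.05
  row [0.59, -0.24, 13.63] [-0.001, -0.003, -0.002] n>=3.3
  row [0.21, -0.2, 13.63] [-0.001, -0.003, -0.001] n>=3.3
```

```bash
python3 -m jog '[[0.3,-0.2,3.5,0,0,0,60],[0.3,-0.2,7,0,0,0,60],[0.3,-0.2,10,0,0,0,60],[0.3,-0.2,12,0,0,0,60],[0.3,-0.2,13.2,0,0,0,60],[0.3,-0.2,13.6,0,0,0,60],[0.3,-0.2,13.6,0,0,0,60],[0.3,-0.2,13.6,0,0,0,60]]'
python3 -c "
from h import *
go((.4514,-.0971,.031,.143))"
```

```text
t: 7.68
tool_pos: [0.4527, -0.0967, 0.0318]
tool_rot: [-3.132, -0.224, -0.005]
contact_force: [0.8, -0.3, 0.4]
opening: 0.0652
t 7.68 pos [ 0.4527 -0.0967  0.0318] yaw 0.143 open 0.0652 F [ 0.8 -0.3  0.4] q6 1.05
  row [-0.14, 0.02, 0.08] [-0.001, -0.004, -0.0] n>=0.0
```

```bash
python3 -m jog '[[0,0,0,0,0,0,150],[0,0,0,0,0,0,150],[0,0,0,0,0,0,150],[0,0,0,0,0,0,150],[0,0,0,0,0,0,150]]' 60
python3 -m jog '[[0,0,-2,0,0,0,150],[0,0,-5,0,0,0,150],[0,0,-9,0,0,0,150],[0,0,-12,0,0,0,150],[0,0,-13,0,0,0,150],[0,0,-13,0,0,0,150]]'
python3 -c "
from h import *
go((.597,-.0565,.16,-.095))"
```

```text
t: 8.1
tool_pos: [0.4545, -0.0974, 0.0337]
tool_rot: [3.133, 0.224, 0.011]
contact_force: [1.2, -0.5, 6.2]
opening: 0.0432
t: 8.6
tool_pos: [0.4549, -0.0979, 0.1662]
tool_rot: [3.131, 0.224, 0.019]
contact_force: [0.7, -0.5, -5.5]
opening: 0.0432
t 8.6 pos [ 0.4549 -0.0979  0.1662] yaw 0.143 open 0.0432 F [ 0.7 -0.5 -5.5] q6 1.05
  row [14.65, -2.08, 0.79] [0.002, -0.012, 0.238] n>=3.6
```

```bash
python3 -m jog '[[2.5,-0.4,0,0,0,0.04,150],[5.5,-0.8,0.2,0,0,0.08,150],[8.5,-1.2,0.3,0,-0.01,0.12,150],[11.5,-1.6,0.5,0,-0.01,0.17,150],[13.5,-1.9,0.6,0,-0.01,0.21,150],[14.5,-2.1,0.7,0,-0.01,0.235,150],[14.65,-2.1,0.8,0,-0.01,0.24,150],[14.65,-2.1,0.8,0,-0.01,0.24,150]]'
python3 -m jog '[[0,0,2,0,0,0,150],[0,0,4.5,0,0,0,150],[0,0,6,0,0,0,150],[0,0,6.8,0,0,0,150],[0,0,6.8,0,0,0,150],[0,0,6.8,0,0,0,150]]'
python3 - <<'E'
from h import *
go((.597,-.0565,.09,-.095))
im,c=snap('wrist','w6')
E
```

```text
t: 9.27
tool_pos: [0.595, -0.0557, 0.1554]
tool_rot: [3.137, -0.152, -0.008]
contact_force: [-0.2, 0.1, -4.4]
opening: 0.0432
t: 9.77
tool_pos: [0.5938, -0.0559, 0.0868]
tool_rot: [3.137, -0.152, -0.01]
contact_force: [0.4, -0.8, -4.8]
opening: 0.0426
t 9.77 pos [ 0.5938 -0.0559  0.0868] yaw -0.097 open 0.0426 F [ 0.4 -0.8 -4.8] q6 1.45
  row [0.32, 0.03, -0.32] [0.001, 0.006, -0.002] n>=0.1
```

View pics/w6.png

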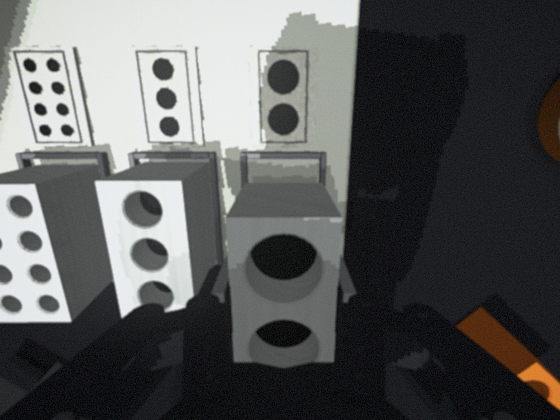

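This view looks nearly the same as the one before the first placement: rim u 242–327, v 152, with the block edge in line below it. I'll check the numbers.

```bash
python3 - <<'E'
from h import *
im,c=load('w6'); g=cv2.cvtColor(im,cv2.COLOR_RGB2GRAY).astype(int)
for r in(164,170): print(r,'L',g[r,236:252].tolist(),'R',g[r,314:332].tolist())
for r in(186,190): print(r,'L',g[r,228:250].tolist(),'R',g[r,316:340].tolist())
print('v',g[145:192,285].tolist())
psi=-.095; ex=np.array([np.cos(psi),np.sin(psi)]); ey=np.array([-ex[1],ex[0]])
p,a=dots(im,c,(262,53,305,140),.009,75,5); print('label',p@ex-.083,p@ey)
for n,(u,v,z) in dict(rimM=(283.7,168,.016),rimF=(285,151.5,.016),blkM=(283,187,.054),blkF=(285,175,.053),blkF2=(285,182,.053)).items():
    p=ray(c,u,v,z)[:2]; print(n,(p@ex).round(4),(p@ey).round(4))
print('tool',np.array([.5938,-.0559])@ex,np.array([.5938,-.0559])@ey)
E
```

```text
164 L [128, 131, 129, 121, 93, 79, 78, 82, 81, 72, 74, 98, 123, 132, 131, 127] R [140, 141, 129, 125, 114, 86, 70, 81, 99, 98, 96, 99, 129, 155, 159, 159, 156, 163]
170 L [127, 130, 130, 122, 108, 85, 77, 80, 76, 77, 68, 85, 108, 125, 130, 131] R [128, 127, 126, 125, 113, 79, 60, 67, 69, 70, 74, 80, 109, 126, 128, 129, 144, 159]
186 L [153, 135, 139, 132, 123, 125, 125, 127, 124, 128, 124, 127, 115, 95, 81, 84, 91, 94, 92, 93, 91, 91] R [88, 84, 92, 90, 89, 88, 84, 86, 91, 106, 123, 128, 126, 126, 128, 124, 124, 130, 138, 154, 162, 163, 163, 163]
190 L [221, 220, 200, 154, 125, 127, 127, 125, 130, 126, 125, 120, 108, 95, 87, 84, 88, 91, 90, 87, 88, 93] R [90, 88, 90, 88, 92, 90, 88, 86, 84, 90, 101, 114, 127, 128, 124, 126, 127, 128, 127, 129, 130, 139, 156, 164]
v [145, 146, 153, 160, 163, 155, 126, 90, 81, 98, 104, 97, 94, 109, 139, 159, 165, 165, 163, 166, 157, 146, 134, 129, 125, 129, 126, 128, 128, 127, 124, 115, 112, 105, 111, 108, 105, 99, 94, 85, 88, 91, 93, 85, 92, 91, 91]
2 dots; centre [ 0.6777 -0.0621] ang -0.098 S [0.0183 0.    ]
label 0.5975806709914893 0.0024212393119726347
rimM 0.636 0.002
rimF 0.647 0.0011
blkM 0.6323 0.0025
blkF 0.6389 0.0013
blkF2 0.6349 0.0013
tool 0.5964250078447364 0.0006782458301819144
```

```bash
python3 -m jog '[[0.2,0.03,1,0,0,0,150],[0.2,0.03,2.2,0,0,0,150],[0.2,0.03,3.1,0,0,0,150],[0.2,0.03,3.6,0,0,0,150],[0.2,0.03,3.9,0,0,0,150],[0.2,0.03,4.1,0,0,0,150],[0.2,0.03,4.1,0,0,0,150]]'
python3 -m jog '[[0,0,0.1,0,0,0,150],[0,0,0.2,0,0,0,150],[0,0,0.3,0,0,0,150],[0,0,0.35,0,0,0,150],[0,0,0.35,0,0,0,150]]'
```

```text
t: 10.4
tool_pos: [0.5964, -0.0564, 0.0465]
tool_rot: [3.137, -0.152, -0.008]
contact_force: [0.1, -0.9, -4.2]
opening: 0.0431
t: 10.82
tool_pos: [0.5964, -0.0565, 0.043]
tool_rot: [3.137, -0.152, -0.007]
contact_force: [0.2, -0.4, -4.9]
opening: 0.0434
```

```bash
python3 -m jog '[[0,0,0.06,0,0,0,150],[0,0,0.12,0,0,0,150],[0,0,0.2,0,0,0,150],[0,0,0.2,0,0,0,150]]'
```

```text
t: 11.15
tool_pos: [0.5965, -0.0565, 0.0421]
tool_rot: [3.137, -0.152, -0.008]
contact_force: [-4.6, 0.6, 4.2]
opening: 0.0429
```

```bash
python3 -m jog '[[0,0,0.0,0,0,0,80],[0,0,0.0,0,0,0,80],[0,0,0.0,0,0,0,80]]'
python3 -m jog '[[0,0,-1.5,0,0,0,80],[0,0,-4,0,0,0,80],[0,0,-8,0,0,0,80],[0,0,-12,0,0,0,60],[0,0,-14,0,0,0,60],[0,0,-14,0,0,0,60]]'
python3 - <<'E'
from h import *
im,c=snap('wrist','w7')
go((.4484,.161,.18,.659+np.pi),(.47,.10,.18,.659))
E
```

```text
t: 11.4
tool_pos: [0.5974, -0.0567, 0.0428]
tool_rot: [3.137, -0.152, -0.004]
contact_force: [-0.2, -1.0, 0.3]
opening: 0.0585
t: 11.9
tool_pos: [0.602, -0.0574, 0.1923]
tool_rot: [3.134, -0.151, 0.018]
contact_force: [1.1, -0.1, 1.2]
opening: 0.0651
t 11.95 pos [ 0.6004 -0.0571  0.1886] yaw -0.097 open 0.0654 F [ 0.6  1.1 -0.9] q6 1.45
  row [-17.24, -20.24, 0.69] [0.005, -0.006, -0.756] n>=6.4
  row [-14.5, -14.38, 0.73] [0.005, -0.006, -0.756] n>=6.0
```

View pics/w7.png

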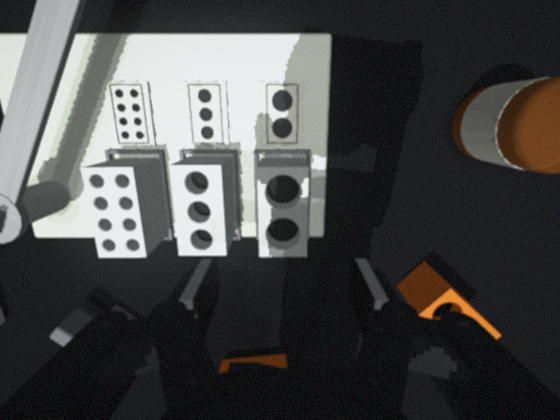

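All three blocks stand in line in their bays. Next is the handle.

```bash
python3 -m jog '[[-2,-2.4,0,0,0,-0.1,60],[-5,-5.6,0.1,0,0,-0.2,60],[-8,-9,0.2,0,0,-0.3,60],[-11,-12.5,0.3,0,0,-0.42,60],[-14,-16,0.4,0,0,-0.53,60],[-16,-18.8,0.6,0,0,-0.64,60],[-17,-20,0.7,0,0,-0.73,60],[-17.24,-20.24,0.7,0,0,-0.756,60]]'
python3 -m jog '[[0,0,0,0,0,0,60],[0,0,0,0,0,0,60]]'
python3 - <<'E'
from h import *
go((.4484,.161,.18,.659))
im,c=snap('wrist','w8'); print([proj(c,p).round(0).tolist() for p in((.4836,.1882,.061),(.4131,.1336,.061))])
E
```

```text
t: 12.62
tool_pos: [0.4452, 0.1635, 0.1781]
tool_rot: [2.965, 1.027, 0.003]
contact_force: [-0.4, -0.1, 0.6]
opening: 0.0653
t: 12.78
tool_pos: [0.4446, 0.1633, 0.1771]
tool_rot: [2.965, 1.026, 0.0]
contact_force: [-0.2, -0.5, -0.2]
opening: 0.0653
t 12.78 pos [0.4446 0.1633 0.1771] yaw 0.666 open 0.0653 F [-0.2 -0.5 -0.2] q6 1.1
  row [0.16, 0.41, -0.29] [0.003, 0.001, 0.007] n>=0.1
[[291.0, 152.0], [290.0, 252.0]]
```

View pics/w8.png

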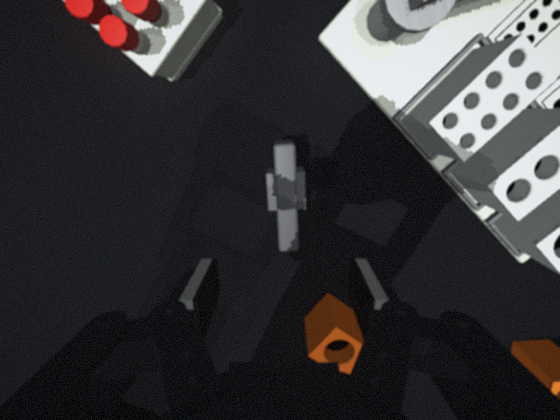

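The wing's top runs from about (285,145) to (288.5,250), slightly tilted in the view. The orange block behind is clear of the fingers.

```bash
python3 - <<'E'
from h import *
im,c=load('w8'); g=cv2.cvtColor(im,cv2.COLOR_RGB2GRAY).astype(int)
for r in(150,158,166,218,230,242): print(r,g[r,268:306].tolist())
print('v',g[132:156,285].tolist(),g[240:256,288].tolist())
E
```

```text
150 [33, 29, 32, 25, 34, 59, 97, 119, 132, 144, 147, 140, 143, 140, 140, 141, 136, 140, 134, 131, 131, 129, 128, 127, 124, 107, 87, 52, 28, 14, 10, 17, 19, 12, 29, 26, 6, 19]
158 [23, 31, 30, 19, 34, 45, 86, 109, 131, 142, 147, 141, 139, 141, 135, 137, 138, 135, 134, 133, 129, 130, 129, 127, 118, 112, 89, 70, 41, 14, 2, 20, 13, 13, 27, 14, 14, 26]
166 [30, 32, 36, 22, 28, 34, 74, 103, 124, 131, 141, 144, 142, 141, 141, 139, 131, 138, 131, 135, 131, 131, 131, 129, 128, 118, 100, 75, 44, 27, 27, 33, 29, 28, 25, 27, 24, 3]
218 [26, 27, 30, 27, 27, 29, 21, 32, 44, 71, 98, 118, 120, 122, 121, 119, 118, 118, 116, 120, 118, 117, 117, 113, 120, 114, 106, 99, 78, 62, 34, 27, 19, 16, 31, 29, 23, 21]
230 [26, 25, 19, 21, 21, 32, 28, 27, 34, 49, 81, 106, 115, 116, 120, 116, 116, 117, 115, 116, 114, 115, 117, 113, 115, 112, 112, 102, 87, 72, 41, 28, 19, 11, 27, 24, 22, 16]
242 [21, 34, 21, 19, 24, 26, 33, 25, 26, 39, 61, 90, 105, 112, 118, 118, 117, 116, 115, 112, 113, 109, 90, 70, 57, 57, 61, 60, 60, 49, 39, 26, 23, 18, 13, 15, 21, 21]
v [30, 33, 30, 18, 27, 18, 21, 27, 42, 48, 51, 61, 87, 103, 126, 130, 133, 133, 140, 138, 137, 134, 138, 133] [116, 112, 113, 113, 108, 111, 108, 102, 87, 68, 46, 40, 30, 32, 25, 30]
```

```bash
python3 - <<'E'
from h import *
im,c=load('w8')
A=ray(c,284.1,143.8,.061);B=ray(c,288.6,249,.061); d=A-B; print(A,B,np.linalg.norm(d)); m=(A+B)/2; a=np.arctan2(d[1],d[0]); print(m,a)
for r in((273.8,295,150),(278,297.5,230)): print(np.linalg.norm(ray(c,r[0],r[2],.061)-ray(c,r[1],r[2],.061)))
go((m[0],m[1],.042,a))
E
```

```text
[0.48544547 0.19679171 0.061     ] [0.41499622 0.13615279 0.061     ] 0.09295254446337418
[0.45022085 0.16647225 0.061     ] 0.7106997538960268
0.017163337808970495
0.01714722244840034
t 12.83 pos [0.4452 0.1628 0.1774] yaw 0.665 open 0.0651 F [0.  1.6 0.5] q6 1.1
  row [0.63, -0.03, 13.54] [0.004, 0.001, -0.045] n>=3.3
```

```bash
python3 -m jog '[[0.6,0,3.5,0,0,-0.045,60],[0.6,0,7,0,0,-0.045,60],[0.6,0,10,0,0,-0.045,60],[0.6,0,12,0,0,-0.045,60],[0.6,0,13.1,0,0,-0.045,60],[0.6,0,13.5,0,0,-0.045,60],[0.6,0,13.5,0,0,-0.045,60],[0.6,0,13.5,0,0,-0.045,60]]'
python3 -c "
from h import *
go((.4502,.1665,.042,.711))"
```

```text
t: 13.5
tool_pos: [0.4516, 0.1659, 0.0437]
tool_rot: [2.942, 1.089, 0.004]
contact_force: [0.5, -0.2, 0.6]
opening: 0.0654
t 13.5 pos [0.4516 0.1659 0.0437] yaw 0.709 open 0.0654 F [ 0.5 -0.2  0.6] q6 1.06
  row [-0.07, -0.13, 0.17] [0.005, -0.001, -0.002] n>=0.1
```

```bash
python3 -m jog '[[-0.07,-0.13,0.1,0.005,0,0,130],[-0.07,-0.13,0.1,0.005,0,0,230],[-0.07,-0.13,0.1,0.005,0,0,230],[-0.07,-0.13,0.1,0.005,0,0,230],[-0.07,-0.13,0.1,0.005,0,0,230],[-0.07,-0.13,0.1,0.005,0,0,230],[-0.07,-0.13,0.1,0.005,0,0,230]]' 80
python3 -c "
from h import *
go((.6172,.1847,.22,.969))"
```

```text
t: 14.08
tool_pos: [0.451, 0.1666, 0.0436]
tool_rot: [-2.946, -1.091, -0.004]
contact_force: [0.5, -1.1, 5.5]
opening: 0.0165
t 14.08 pos [0.451  0.1666 0.0436] yaw 0.709 open 0.0165 F [ 0.5 -1.1  5.5] q6 1.06
  row [13.84, 9.47, -17.59] [0.001, -0.002, -0.26] n>=5.8
```

```bash
python3 -m jog '[[0,0,-3,0,0,0,230],[0,0,-7,0,0,0,230],[0,0.5,-11,0,0,-0.05,230],[1,2,-14,0,0,-0.1,230],[2,4.5,-16,0,0,-0.15,230],[2.8,7.5,-16.5,0,0,-0.2,230],[3,9.5,-16.5,0,0,-0.25,230],[3.2,10.9,-16.5,0,0,-0.26,230]]'
python3 -m jog '[[0,0,0,0,0,0,230],[0,0,0,0,0,0,230],[0,0,0,0,0,0,230]]'
python3 - <<'E'
from h import *
go((.56,.10,.205,.969))
im,c=snap('wrist','w9'); print(proj(c,(.6172,.1847,.106)),proj(c,(.626,.1805,.106)))
u,v=proj(c,(.62,.183,.1)).astype(int); x0,y0=max(u-65,0),max(v-60,0)
a=cv2.resize(im[y0:y0+120,x0:x0+130],None,fx=4.6,fy=4.6,interpolation=cv2.INTER_CUBIC)
b=cv2.resize(im,None,fx=.35,fy=.35)
o=np.zeros((552,798,3),np.uint8); o[:a.shape[0],:a.shape[1]]=a; w=798-a.shape[1]; o[:b.shape[0],a.shape[1]:a.shape[1]+min(w,b.shape[1])]=b[:,:w]
cv2.imwrite('pics/c9.png',o[:,:,::-1]); print(x0,y0,a.shape)
E
```

```text
t: 14.75
tool_pos: [0.547, 0.1034, 0.2088]
tool_rot: [2.778, 1.465, 0.004]
contact_force: [-0.1, -0.2, -1.8]
opening: 0.0164
t: 15.0
tool_pos: [0.5461, 0.1038, 0.2078]
tool_rot: [-2.778, -1.465, -0.001]
contact_force: [-0.4, 0.0, -2.5]
opening: 0.0166
t 15.0 pos [0.5461 0.1038 0.2078] yaw 0.97 open 0.0166 F [-0.4  0.  -2.5] q6 0.65
  row [0.48, 1.36, 0.28] [-0.0, -0.001, 0.001] n>=0.4
[304.48482487  69.2287381 ] [318.17843604  66.89825628]
243 10 (552, 598, 3)
```

View pics/c9.png

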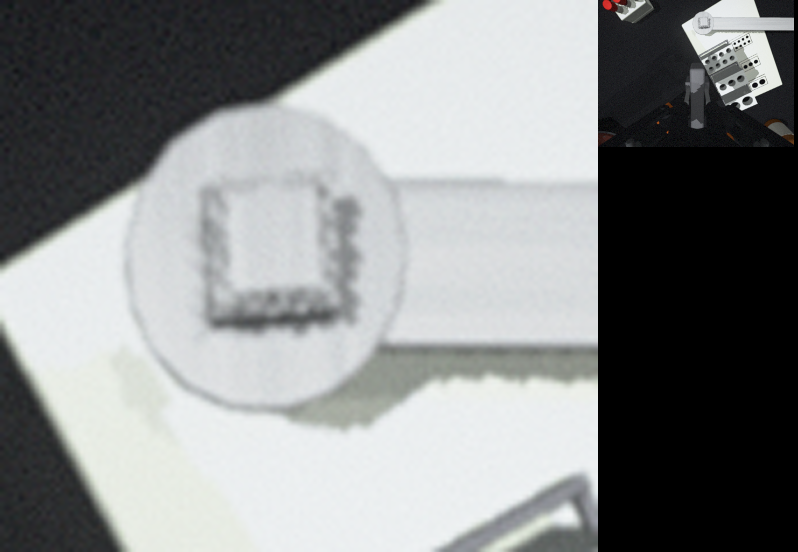

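The last picture shows the shaft almost straight from above. Its top face in the crop is at u 230–322, v 187–285, and the collar at u 126–407, v 101–410. The shaft's sides are square to the tool at this yaw.

```bash
python3 - <<'E'
from h import *
im,c=load('w9')
px=lambda u,v:((u+.5)/4.6-.5+243,(v+.5)/4.6-.5+10)
col=[ray(c,*px(u,v),.082)[:2] for u,v in((126,255),(407,255),(266,101),(266,410))]
print('collar',np.mean(col,0).round(4),[np.linalg.norm(col[i]-col[i+1]).round(4) for i in(0,2)])
top=[ray(c,*px(u,v),.106)[:2] for u,v in((230,236),(322,236),(276,187),(276,285))]
print('top',np.mean(top,0).round(4),[np.linalg.norm(top[i]-top[i+1]).round(4) for i in(0,2)])
for e in(((400,180.5),(595,183.5)),((400,345),(595,347))):
    a,b=[ray(c,*px(*p),.081 ) for p in e]; d=b-a; print('bar yaw',np.arctan2(d[1],d[0]).round(4))
s=np.mean([np.mean(col,0),np.mean(top,0)],0)
# handle in hand: wing top seen
print('wing centre predicted px',proj(c,(*get_obs()['tool_pos'][:2],get_obs()['tool_pos'][2]-.0436+.061)))
g=cv2.cvtColor(im,cv2.COLOR_RGB2GRAY).astype(int)
for r in(205,225,330,345): print(r,g[r,255:315].tolist())
print(g[170:200,283].tolist())
go((*s,.2,.969),(*s,.16,.969))
E
```

```text
collar [0.6189 0.1901] [np.float64(0.0474), np.float64(0.0477)]
top [0.619  0.1899] [np.float64(0.014), np.float64(0.0136)]
bar yaw -0.6143
bar yaw -0.61
wing centre predicted px [287.69797145 297.84199576]
205 [32, 30, 30, 26, 26, 35, 49, 76, 99, 111, 117, 120, 127, 134, 132, 135, 134, 133, 131, 134, 133, 134, 131, 134, 128, 134, 131, 128, 130, 130, 128, 126, 132, 129, 126, 128, 128, 123, 126, 125, 126, 121, 128, 126, 118, 114, 109, 99, 91, 77, 52, 36, 24, 31, 31, 49, 78, 104, 116, 112]
225 [47, 55, 51, 49, 48, 49, 53, 66, 93, 103, 115, 119, 124, 130, 134, 133, 134, 131, 134, 131, 131, 127, 130, 131, 135, 130, 130, 130, 129, 128, 131, 128, 129, 128, 127, 123, 123, 122, 125, 127, 126, 124, 121, 123, 119, 107, 102, 94, 87, 71, 55, 52, 52, 50, 55, 44, 57, 56, 51, 47]
330 [16, 19, 23, 12, 26, 23, 23, 13, 23, 28, 45, 46, 55, 53, 53, 60, 58, 55, 60, 58, 61, 52, 53, 58, 59, 55, 60, 54, 57, 56, 57, 54, 56, 53, 59, 55, 56, 55, 57, 61, 55, 55, 56, 55, 49, 50, 55, 44, 30, 22, 15, 24, 29, 23, 30, 18, 25, 24, 17, 21]
345 [21, 25, 19, 31, 33, 31, 31, 27, 31, 34, 45, 43, 56, 60, 64, 69, 76, 89, 100, 106, 112, 112, 112, 112, 114, 109, 110, 110, 113, 109, 99, 92, 71, 59, 57, 54, 56, 59, 58, 57, 55, 59, 56, 50, 57, 56, 49, 44, 29, 32, 30, 37, 25, 27, 27, 26, 23, 20, 13, 13]
[39, 40, 41, 40, 37, 39, 41, 36, 43, 44, 56, 52, 55, 53, 52, 56, 54, 56, 55, 54, 58, 49, 60, 56, 56, 68, 77, 95, 104, 108]
t 15.05 pos [0.5461 0.104  0.208 ] yaw 0.971 open 0.0164 F [-0.6  0.2 -1.1] q6 0.65
  row [11.22, 1.16, 0.82] [0.0, -0.001, 0.002] n>=2.7
  row [11.21, 1.16, 4.82] [0.0, -0.001, 0.002] n>=2.9
```

```bash
python3 - <<'E'
from h import *
im,c=load('w9'); g=cv2.cvtColor(im,cv2.COLOR_RGB2GRAY).astype(int)
p0=np.array([.5461,.1039]); w=.970; ex=np.array([np.cos(w),np.sin(w)]); ey=np.array([np.sin(w),-np.cos(w)])
f=lambda u,v,z:((ray(c,u,v,z)[:2]-p0)@np.c_[ex,ey]*1000).round(2)
print('far end',f(283.5,197,.2254),'L',f(262,205,.2254),'R',f(304.5,205,.2254),'L2',f(264.5,330,.2254),'R2',f(303.3,330,.2254))
print('shaft',((np.array([.619,.19])-p0)@np.c_[ex,ey]*1000).round(2))
print('near col',g[355:412,270].tolist(),g[355:412,300].tolist())
E
```

```text
far end [46.29 -1.94] L [ 42.98 -10.53] R [42.98  6.45] L2 [-17.07 -10.64] R2 [-17.07   7.18]
shaft [112.23  11.46]
near col [106, 106, 108, 108, 109, 107, 110, 107, 107, 94, 67, 36, 24, 20, 24, 23, 13, 24, 11, 21, 19, 20, 13, 27, 18, 14, 17, 16, 18, 2, 17, 16, 21, 14, 11, 9, 18, 22, 15, 5, 17, 13, 26, 21, 22, 13, 10, 29, 19, 6, 20, 21, 16, 18, 4, 21, 22] [76, 75, 77, 76, 77, 76, 79, 79, 71, 52, 35, 23, 20, 17, 21, 21, 10, 19, 13, 18, 14, 19, 16, 17, 21, 15, 14, 14, 24, 21, 13, 20, 23, 15, 14, 15, 24, 13, 9, 18, 16, 19, 21, 12, 24, 23, 19, 16, 21, 14, 5, 4, 23, 10, 18, 16, 14]
```

```bash
python3 -m jog '[[2,0.3,0.2,0,0,0.012,230],[5,0.6,0.5,0,0,0.012,230],[8,0.95,0.7,0,0,0.012,230],[10.2,1.2,0.8,0,0,0.012,230],[11.2,1.33,0.8,0,0,0.012,230],[11.3,1.33,1.5,0,0,0.012,230],[11.3,1.33,3,0,0,0.012,230],[11.3,1.33,4,0,0,0.012,230]]'
python3 -m jog '[[0,0,0,0,0,0,230],[0,0,0,0,0,0,230],[0,0,0,0,0,0,230]]'
python3 -c "
from h import *
w=.97;e=np.array([np.cos(w),np.sin(w)]);n=np.array([np.sin(w),-np.cos(w)])
s=np.array([.5461,.1039])+.1132*e+.0133*n; print(s)
go((*s,.155,.959))"
```

```text
t: 15.72
tool_pos: [0.6194, 0.1892, 0.166]
tool_rot: [-2.787, -1.449, 0.001]
contact_force: [0.3, -0.2, -1.5]
opening: 0.0166
t: 15.97
tool_pos: [0.6188, 0.1885, 0.1655]
tool_rot: [-2.787, -1.447, 0.003]
contact_force: [-0.1, 0.5, -1.6]
opening: 0.0165
[0.62106289 0.18975858]
t 15.97 pos [0.6188 0.1885 0.1655] yaw 0.958 open 0.0165 F [-0.1  0.5 -1.6] q6 0.79
  row [0.24, 0.11, 1.05] [-0.002, 0.001, -0.001] n>=0.3
```

```bash
python3 -m jog '[[0.24,0.11,0.2,0,0,0,230],[0.24,0.11,0.5,0,0,0,230],[0.24,0.11,0.8,0,0,0,230],[0.24,0.11,1.1,0,0,0,230],[0.24,0.11,1.1,0,0,0,230]]'
python3 -c "
from h import *
go((.6211,.1898,.125,.959))"
```

```text
t: 16.38
tool_pos: [0.6206, 0.1897, 0.1535]
tool_rot: [-2.787, -1.447, 0.005]
contact_force: [0.8, 0.1, -1.4]
opening: 0.0163
t 16.38 pos [0.6206 0.1897 0.1535] yaw 0.958 open 0.0163 F [ 0.8  0.1 -1.4] q6 0.79
  row [0.04, 0.04, 2.85] [-0.003, 0.002, -0.001] n>=0.7
```

Now I'll lower it onto the shaft in small steps, watching the force.

```bash
python3 -m jog '[[0.03,0.02,0.25,-0.002,0.002,0,230],[0.03,0.02,0.5,-0.002,0.002,0,230],[0.03,0.02,0.75,-0.002,0.002,0,230],[0.03,0.02,1,-0.002,0.002,0,230],[0.03,0.02,1,-0.002,0.002,0,230]]'
python3 -c "
from h import *
go((.6211,.1898,.125,.959)); print(get_obs()['wrist_torque'].round(2))"
```

```text
t: 16.8
tool_pos: [0.6205, 0.1897, 0.1426]
tool_rot: [-2.787, -1.447, 0.003]
contact_force: [0.1, 0.1, -1.3]
opening: 0.0169
t 16.8 pos [0.6205 0.1897 0.1426] yaw 0.958 open 0.0169 F [ 0.1  0.1 -1.3] q6 0.79
  row [0.04, 0.05, 1.76] [-0.002, 0.001, -0.001] n>=0.4
[0.03 0.04 0.11]
```

```bash
python3 -m jog '[[0,0,0.3,0,0,0,230],[0,0,0.6,0,0,0,230],[0,0,0.9,0,0,0,230],[0,0,1.1,0,0,0,230],[0,0,1.3,0,0,0,230],[0,0,1.4,0,0,0,230],[0,0,1.4,0,0,0,230]]'
python3 -c "
from h import *
go((.6211,.1898,.125,.959)); print(get_obs()['wrist_torque'].round(2))"
```

```text
t: 17.38
tool_pos: [0.6203, 0.1897, 0.1283]
tool_rot: [-2.787, -1.447, 0.004]
contact_force: [-0.0, 0.0, -1.0]
opening: 0.0164
t 17.38 pos [0.6203 0.1897 0.1283] yaw 0.958 open 0.0164 F [-0.  0. -1.] q6 0.79
  row [0.05, 0.06, 0.33] [-0.002, 0.001, -0.001] n>=0.1
[ 0.01 -0.06 -0.06]
```

```bash
python3 -m jog '[[0,0,0.1,0,0,0,230],[0,0,0.2,0,0,0,230],[0,0,0.3,0,0,0,230],[0,0,0.4,0,0,0,230],[0,0,0.4,0,0,0,230]]'
python3 -c "
from h import *
print(get_obs()['wrist_torque'].round(2))"
```

```text
t: 17.8
tool_pos: [0.6207, 0.1898, 0.1256]
tool_rot: [-2.787, -1.447, 0.002]
contact_force: [-2.3, 0.7, 4.4]
opening: 0.0166
[ 0.01  0.44 -0.01]
```

The handle met the collar at TCP z 0.1256, which is exactly the expected height, so it is fully on. Now I'll turn it clockwise.

```bash
python3 -m jog '[[0,0,0,0,0,0.06,230],[0,0,0,0,0,0.14,230],[0,0,0,0,0,0.22,230],[0,0,0,0,0,0.3,230],[0,0,0,0,0,0.38,230],[0,0,0,0,0,0.44,230],[0,0,0,0,0,0.44,230]]'
python3 -c "
from h import *
go((.6211,.1898,.1256,-.08)); print(get_obs()['wrist_torque'].round(2))"
```

```text
t: 18.38
tool_pos: [0.6213, 0.1894, 0.1259]
tool_rot: [3.037, 0.803, -0.0]
contact_force: [1.5, -1.8, -0.6]
opening: 0.0166
t 18.38 pos [0.6213 0.1894 0.1259] yaw 0.517 open 0.0166 F [ 1.5 -1.8 -0.6] q6 1.24
  row [0.0, -0.05, 0.03] [0.001, 0.0, 0.597] n>=4.8
[-0.35 -0.25  0.02]
```

```bash
python3 -m jog '[[0,0,0.03,0,0,0.06,230],[0,0,0.03,0,0,0.14,230],[0,0,0.03,0,0,0.22,230],[0,0,0.03,0,0,0.3,230],[0,0,0.03,0,0,0.38,230],[0,0,0.03,0,0,0.44,230],[0,0,0.03,0,0,0.48,230],[0,0,0.03,0,0,0.48,230]]'
python3 -c "
from h import *
go((.6211,.1898,.1256,-.08)); print(get_obs()['wrist_torque'].round(2))"
```

```text
t: 19.05
tool_pos: [0.6217, 0.1885, 0.1258]
tool_rot: [3.139, 0.059, 0.001]
contact_force: [0.7, -3.0, 0.7]
opening: 0.0165
t 19.05 pos [0.6217 0.1885 0.1258] yaw 0.038 open 0.0165 F [ 0.7 -3.   0.7] q6 1.71
  row [-0.06, -0.13, 0.02] [0.002, -0.001, 0.118] n>=0.9
[-0.79 -0.17  0.04]
```

```bash
python3 -m jog '[[0,-0.05,0,0,0,0.03,230],[0,-0.05,0,0,0,0.06,230],[0,-0.05,0,0,0,0.09,230],[0,-0.05,0,0,0,0.11,230],[0,-0.05,0,0,0,0.11,230]]'
python3 -c "
from h import *
go((.6211,.1898,.1256,-.08)); print(get_obs()['wrist_torque'].round(2))"
python3 -m jog '[[0,0,0,0,0,0.02,230],[0,0,0,0,0,0.04,230],[0,0,0,0,0,0.06,230],[0,0,0,0,0,0.06,230]]'
python3 -c "
from h import *
go((.6211,.1898,.1256,-.08)); print(get_obs()['wrist_torque'].round(2))"
```

```text
t: 19.47
tool_pos: [0.6218, 0.1883, 0.1258]
tool_rot: [3.136, -0.112, 0.002]
contact_force: [-0.1, -5.3, 1.0]
opening: 0.0162
t 19.47 pos [0.6218 0.1883 0.1258] yaw -0.071 open 0.0162 F [-0.1 -5.3  1. ] q6 1.82
  row [-0.08, -0.14, 0.01] [0.004, -0.001, 0.009] n>=0.1
[-0.88 -0.05  0.02]
t: 19.8
tool_pos: [0.6218, 0.1882, 0.1258]
tool_rot: [3.131, -0.207, 0.002]
contact_force: [0.4, -3.1, 0.3]
opening: 0.0163
t 19.8 pos [0.6218 0.1882 0.1258] yaw -0.132 open 0.0163 F [ 0.4 -3.1  0.3] q6 1.89
  row [-0.09, -0.15, 0.02] [0.004, -0.001, -0.052] n>=0.4
[-0.73 -0.02  0.02]
```

```bash
for i in 1; do python3 -m jog '[[0,0,0,0,0,0.03,230],[0,0,0,0,0,0.06,230],[0,0,0,0,0,0.08,230],[0,0,0,0,0,0.08,230]]'; python3 -c "
from h import *
go((.6211,.1898,.1256,-.2)); print(get_obs()['wrist_torque'].round(2))"; done
python3 - <<'E'
from h import *
# bar direction from the top camera: grey bar, edges as a bright strip at z=.081
im,c=snap('top','t2')
E
```

```text
t: 20.13
tool_pos: [0.6218, 0.188, 0.1258]
tool_rot: [3.119, -0.33, 0.002]
contact_force: [-0.9, -3.7, 0.1]
opening: 0.0165
t 20.13 pos [0.6218 0.188  0.1258] yaw -0.211 open 0.0165 F [-0.9 -3.7  0.1] q6 1.96
  row [-0.11, -0.16, 0.02] [0.005, -0.002, -0.011] n>=0.1
[-0.86 -0.07  0.65]
```

```bash
python3 -m jog '[[0,0,0,0,0,0.02,230],[0,0,0,0,0,0.04,230],[0,0,0,0,0,0.04,230]]'; python3 -c "
from h import *
go((.6211,.1898,.1256,-.2)); print(get_obs()['wrist_torque'].round(2))"
python3 -m jog '[[0,0,0,0,0,0.02,230],[0,0,0,0,0,0.04,230],[0,0,0,0,0,0.04,230]]'; python3 -c "
from h import *
go((.6211,.1898,.1256,-.2)); print(get_obs()['wrist_torque'].round(2))"
```

```text
t: 20.43
tool_pos: [0.6218, 0.1879, 0.1258]
tool_rot: [3.112, -0.391, 0.003]
contact_force: [0.3, -3.5, 0.4]
opening: 0.0168
t 20.43 pos [0.6218 0.1879 0.1258] yaw -0.25 open 0.0168 F [ 0.3 -3.5  0.4] q6 2.0
  row [-0.12, -0.16, 0.02] [0.005, -0.002, -0.05] n>=0.4
[-0.84 -0.1   1.2 ]
t: 20.68
tool_pos: [0.6218, 0.1879, 0.1258]
tool_rot: [3.103, -0.452, 0.003]
contact_force: [0.6, -4.8, 1.0]
opening: 0.0165
t 20.68 pos [0.6218 0.1879 0.1258] yaw -0.289 open 0.0165 F [ 0.6 -4.8  1. ] q6 2.04
  row [-0.13, -0.16, 0.02] [0.006, -0.003, -0.089] n>=0.7
[-0.93 -0.05  1.95]
```

Torque climbs steadily (0.65, 1.2, then 1.95 N m) as the hand turns on, so the bar is against its stop. I'll relax the twist, open, rise, and check with the cameras.

```bash
python3 -m jog '[[0,0,0,0,0,-0.04,230],[0,0,0,0,0,-0.07,230],[0,0,0,0,0,-0.07,230]]'; python3 -c "
from h import *
print(get_obs()['wrist_torque'].round(2))"
python3 -m jog '[[0,0,0,0,0,-0.07,150],[0,0,0,0,0,-0.07,80],[0,0,0,0,0,-0.07,80],[0,0,0,0,0,-0.07,80],[0,0,0,0,0,-0.07,80],[0,0,0,0,0,-0.07,80]]' 
python3 -m jog '[[0,0,-1,0,0,0,80],[0,0,-3,0,0,0,80],[0,0,-6,0,0,0,80],[-3,0,-9,0,0,0,80],[-6,0,-11,0,0,0,80],[-9,0,-11,0,0,0,80],[-10,0,-11,0,0,0,80],[-10,0,-11,0,0,0,80]]'
python3 - <<'E'
from h import *
im,c=snap('top','t3'); im2,c2=snap('wrist','w10'); go((.5,.2,.2,0))
S=np.array([.621,.1898]); psi=-.095
# bar seen from the wrist: bright strip; print grey profile across the expected bar at several distances
g=cv2.cvtColor(im2,cv2.COLOR_RGB2GRAY); gt=cv2.cvtColor(im,cv2.COLOR_RGB2GRAY)
for r in (.08,.12,.16,.2,.24):
    for nm,G,C in(('w',g,c2),('t',gt,c)):
        row=[]
        for s in np.arange(-.03,.0301,.003):
            th=psi-np.pi/2; e=np.array([np.cos(th),np.sin(th)]); n=np.array([-e[1],e[0]])
            u,v=proj(C,(*(S+r*e+s*n),.081)).round().astype(int); row.append(int(G[v,u]) if 0<=u<560 and 0<=v<420 else -1)
        print(nm,r,row)
E
```

```text
t: 20.93
tool_pos: [0.6218, 0.1879, 0.1258]
tool_rot: [3.117, -0.347, 0.002]
contact_force: [0.1, -4.2, 0.6]
opening: 0.017
[-0.75 -0.07  0.43]
t: 21.43
tool_pos: [0.6218, 0.1883, 0.1258]
tool_rot: [3.128, -0.24, 0.002]
contact_force: [0.6, -0.1, -0.1]
opening: 0.0585
t: 22.1
tool_pos: [0.5214, 0.2046, 0.2368]
tool_rot: [3.129, -0.238, 0.004]
contact_force: [0.6, 0.1, -0.7]
opening: 0.0584
t 22.2 pos [0.523  0.204  0.2357] yaw -0.153 open 0.0588 F [ 0.5 -1.  -0.4] q6 1.97
  row [-2.22, 0.73, 3.56] [0.004, -0.002, -0.153] n>=1.2
w 0.08 [45, 176, 175, 130, 26, 122, 136, 133, 135, 137, 137, 139, 130, 127, 178, 173, 69, 24, 44, 74, 150]
t 0.08 [178, 171, 165, 205, 186, 158, 164, 160, 158, 159, 159, 160, 156, 161, 177, 171, 198, 198, 189, 186, 183]
w 0.12 [77, 82, 74, 76, 73, 102, 133, 134, 132, 130, 130, 135, 130, 124, 68, 76, 102, 87, 90, 150, 127]
t 0.12 [191, 195, 197, 206, 158, 136, 159, 160, 158, 156, 156, 159, 154, 169, 183, 193, 195, 195, 199, 202, 180]
w 0.16 [2, 20, 21, 118, 235, 182, 203, 200, 201, 194, 198, 197, 190, 183, 200, 12, 20, 11, 10, 100, 125]
t 0.16 [238, 237, 237, 237, 229, 179, 219, 219, 217, 212, 211, 214, 211, 212, 235, 238, 237, 239, 238, 238, 236]
w 0.2 [87, 86, 86, 90, 87, 175, 195, 196, 198, 190, 187, 187, 183, 173, 70, 82, 80, 85, 82, 83, 81]
t 0.2 [120, 99, 95, 79, 80, 116, 219, 218, 216, 215, 214, 212, 213, 213, 122, 127, 120, 115, 118, 116, 105]
w 0.24 [74, 80, 82, 86, 93, 172, 183, 185, 186, 184, 186, -1, -1, -1, -1, -1, -1, -1, -1, -1, -1]
t 0.24 [58, 58, 53, 48, 28, 227, 223, 217, 218, 219, 216, 212, 215, 179, 93, 49, 47, 48, 96, 233, 239]
```

The viewer is used up, so I checked numerically. In both cameras the bar's 26 mm strip runs parallel to the row of bays along its whole length, so it is at the stop. One quick check remains, that the handle is on the shaft and at the right height.

```bash
python3 - <<'E'
from h import *
o=get_obs()
for f in('t3','w10'):
    im,c=load(f); g=cv2.cvtColor(im,cv2.COLOR_RGB2GRAY)
    S=np.array([.620,.1895])
    for y in(-.22,-.17,-.12):
        e=np.array([np.cos(y),np.sin(y)])
        print(f,y,[int(g[tuple(proj(c,(*(S+s*e),.143)).round().astype(int)[::-1])]) if (0<=proj(c,(*(S+s*e),.143))).all() else -1 for s in np.arange(-.066,.067,.006)])
    print([int(g[tuple(proj(c,(*(S+s*np.array([.17,.985])),.143)).round().astype(int)[::-1])]) for s in np.arange(-.024,.025,.003)])
E
```

```text
t3 -0.22 [39, 37, 37, 75, 95, 119, 117, 117, 116, 117, 115, 117, 118, 144, 171, 171, 171, 170, 170, 233, 236, 235, 236]
t3 -0.17 [50, 40, 61, 66, 95, 119, 117, 118, 116, 117, 115, 117, 118, 144, 171, 171, 171, 169, 169, 236, 236, 236, 236]
t3 -0.12 [108, 221, 207, 72, 95, 121, 120, 118, 119, 117, 118, 117, 115, 144, 171, 171, 174, 168, 166, 244, 238, 239, 241]
[117, 123, 98, 54, 63, 122, 122, 120, 117, 113, 158, 137, 38, 43, 43, 41, 43]
w10 -0.22 [31, 33, 35, 63, 78, 101, 99, 98, 102, 98, 101, 103, 101, 148, 154, 154, 154, 153, 147, -1, -1, -1, -1]
w10 -0.17 [27, 26, 25, 65, 69, 98, 99, 99, 101, 101, 101, 103, 101, 127, 153, 153, 149, 150, 152, -1, -1, -1, -1]
w10 -0.12 [33, 33, 25, 64, 73, 99, 103, 94, 98, 98, 101, 103, 100, 110, 154, 155, 154, 149, 148, -1, -1, -1, -1]
[139, 141, 138, 107, 104, 95, 101, 102, 103, 101, 99, 77, 105, 162, 227, 230, 36]
```

```bash
python3 -c "
from station import *
print(finish_job())"
```

```text
the job is handed in; nothing more can be done
None
```

The job is done and handed in at about 22 s of robot time. The narrow and wide blocks are in their own bays, and the handle is on the shaft with the keeper bar turned clockwise to its stop.

**Blocks:** I lowered each block until the bench force showed contact, then released it. The wrist picture afterwards showed all three blocks in line and square in their bays. I did not touch the medium block, tube rack, bottle or orange blocks.

**Handle:** It met the collar at exactly the expected height, with TCP z at 0.1256 m. After release, the wing appeared at the right place, height and length in both the top and wrist cameras.

**Keeper bar:** I took the stop as reached when the twisting torque rose from about 0 to 1.95 N m as I kept turning. I eased the twist before letting go. Afterwards the bar lay parallel to the row of bays along its whole length in both cameras, to about 0.02 rad.

**Disagreements:**
- The wrist camera read about 1.7 mm to one side of the tool, so I aligned the handle by comparing it with the shaft in the same picture.
- The bar strip sat about 3 mm off my estimated pivot, though parallel to the row. I took this as measuring error.
- The last checks were made on pixel values only, because the picture viewer's limit had been reached.

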